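Unnest the steel dosing cups onto the drying tray

TASK

The three steel dosing cups stand nested inside one another on the bench. Take the set apart from the inside out: first lift the tall narrow cup out and set it upright on the grey drying tray, then set the middle cup upright beside it on the tray, each resting on the tray's floor and not dropped. Leave the low wide cup standing where it is and do not disturb the tamper, the solenoid valve or the bean jar.

Things in the scene. Friction and masses are not known exactly. Their poses are not given: they have to be found in the camera images.
- tall_cup_mid (a point): Innermost cup: plain steel, round, straight-walled, open at the top; 40 mm outside diameter, 92 mm high, wall 2.5 mm, 90 g. Its point is on its axis, half-way up; z is its axis, up when it stands. At the start it stands on the 4 mm thick floor of the middle cup, its foot 8 mm above the bench and its rim 100 mm above it, so only its upper 34 mm stand out and can be gripped round the outside. It is loose (4 mm play all round).
- middle_cup_mid (a point): Middle cup: the same kind, 54 mm outside diameter, 62 mm high, wall 3 mm, floor 4 mm, 120 g. Its point is on its axis, half-way up; z is its axis, up when it stands. At the start it stands on the 4 mm thick floor of the wide cup, its rim 66 mm above the bench, so only its upper 34 mm stand out of the wide cup. It is loose (4 mm play all round).
- wide_cup_mid (a point): Outermost cup, which stays: the same kind, 68 mm outside diameter, 32 mm high, wall 3 mm, 400 g, loose on the bench. Its point is on its axis, half-way up; z is its axis, up when it stands. 
- drying_tray: Shallow grey drying tray with dark drain slots, fixed to the bench: 120 mm along its x, 200 mm along its y (the slots run along x), floor 4 mm above the bench, rim 14 mm above it and 4 mm thick. Origin at the centre of its underside, z up. It lies to the left or to the right of the cups, a little turned.
- tamper: Bystander: coffee tamper with black knob, 58 mm diameter, 89 mm high, origin at the centre of its underside. To its right, toward the place where some arms start, stands a fixed tablet on a stand, 300 mm wide, its top 215 mm above the bench: pass above it.
- solenoid_valve: Bystander: brass valve with a black coil block, 49 x 62 mm, 64 mm high, origin at the centre of its underside.
- bean_jar: Bystander: sample jar of roasted beans with black lid, 62 mm diameter, 78 mm high, origin at the centre of its underside.
There are look-alikes about, which are no part of the job. What is shaped like the part that bears tall_cup_mid but purple is not meant.

How it is judged (in metres and radians):
On the way:
1. the tall cup stands released on the tray floor while the middle cup is still nested in the wide cup (x of tall_cup_mid in the frame of drying_tray between -0.06 and 0.06 m and y of tall_cup_mid in the frame of drying_tray between -0.1 and 0.1 m and z of tall_cup_mid in the frame of drying_tray between 0.0465 and 0.0535 m and angle between tall_cup_mid's own z axis and vertical below 0.12 rad and contact force between the fingers and tall_cup below 0.1 N and linear speed of tall_cup below 0.03 m/s and horizontal distance between middle_cup_mid and wide_cup_mid below 0.015 m and height (world z) of middle_cup_mid below 0.045 m), for 0.2 s.
At the end, for the whole second after the job is handed in: Tall cup and middle cup both stand upright (within 7 degrees) and at rest on the tray floor (heights within 3.5 mm), side by side and released; the wide cup stands upright within 30 mm of where it was (x of tall_cup_mid in the frame of drying_tray between -0.06 and 0.06 m and y of tall_cup_mid in the frame of drying_tray between -0.1 and 0.1 m and z of tall_cup_mid in the frame of drying_tray between 0.0465 and 0.0535 m and angle between each of tall_cup_mid, middle_cup_mid, wide_cup_mid's own z axis and vertical below 0.12 rad and contact force between the fingers and tall_cup below 0.1 N and linear speed of each of tall_cup, middle_cup below 0.03 m/s and x of middle_cup_mid in the frame of drying_tray between -0.06 and 0.06 m and y of middle_cup_mid in the frame of drying_tray between -0.1 and 0.1 m and z of middle_cup_mid in the frame of drying_tray between 0.0315 and 0.0385 m and contact force between the fingers and middle_cup below 0.1 N and horizontal distance between tall_cup_mid and middle_cup_mid above 0.044 m and distance of wide_cup_mid from where it was at the start of the episode below 0.03 m); the robot touches nothing.
It fails at once if the tamper is pushed more than 30 mm or tipped (distance of tamper from where it was at the start of the episode above 0.03 m or angle between tamper's own z axis and vertical above 0.5 rad).
It fails at once if the solenoid valve is pushed more than 30 mm or tipped (distance of solenoid_valve from where it was at the start of the episode above 0.03 m or angle between solenoid_valve's own z axis and vertical above 0.5 rad).
It fails at once if the bean jar is pushed more than 30 mm or tipped (distance of bean_jar from where it was at the start of the episode above 0.03 m or angle between bean_jar's own z axis and vertical above 0.5 rad).
It fails at once if the tall cup is dropped (falls free faster than 0.8 m/s, about 30 mm) (linear speed of tall_cup above 0.8 m/s and contact force between the fingers and tall_cup below 0.05 N).
It fails at once if the middle cup is dropped (falls free faster than 0.8 m/s, about 30 mm) (linear speed of middle_cup above 0.8 m/s and contact force between the fingers and middle_cup below 0.05 N).
It also fails if it takes over 64 s, if anything falls off the work surface, if the arm or the gripper's body presses on something with over 40 N, if the wrist force passes 120 N, or if a joint passes its speed limit or range.

ROBOT

A 7-joint arm with a two-finger parallel gripper is mounted at the origin on a cart in front of the work surface, level with it; the furniture and walls round the work are solid. World frame = base frame: x ahead of the robot, y to its left, z up, the work surface at z = 0. Lengths are in m, angles in degrees, forces in N, time in s.
With the tool pointing down it reaches from about 0.4 to 0.9 m from the base axis. Payload 5.5 kg.
Tool frame: the origin (TCP) lies between the finger pads; the fingertips stand 25 mm ahead of it and the grasp point (between the pads) lies 6 mm ahead of it (r.tcp_to_tips is the distance from the TCP to the fingertips, in m); z points along the fingers, y is the line along which they close (so a half turn about z gives the same grasp; the last joint's range is limited). The gripper opens to 85 mm and grips with 20 to 120 N. Pads are 22 mm wide; open, the fingers measure 114 mm over their backs; the gripper's body (76 mm by 85 mm) begins 54 mm behind the grasp point. The pads swing forward as they close: fully open they stand 13 mm farther back than shut.
Start: joints at [-52.242, 28.699, -24.465, 88.831, 12.651, 65.22, -12.049], TCP at [0.251, 0.6, 0.256] pointing down, gripper open.
Joint ranges: [-164.97, 164.97], [-17.58, 116.51], [-87.97, 89.64], [11.32, 138.91], [-80.73, 260.73], [10.89, 115.49], [-147.41, 147.41]. Speed limits (degrees/s): [147.25, 147.25, 180, 180, 180, 180, 180].

INTERFACE

Orientations are given as a 3x3 rotation matrix whose columns are the frame's x, y, z axes.
In Python, from rig import r gives the robot as it stands. Calls block until the motion is done:
- r.move_pose(position, orientation): joint-space move of the TCP to a pose.
- r.servo_line(position, attitude=None, max_speed=0.15, force_limit=None): straight line of the TCP; attitude=None keeps the orientation; max_speed is the mean speed in m/s. With force_limit (N) it stops when the force on the tool has changed by that much, and returns True; else False.
- r.goto_joints(angles): joint-space move.
- r.move_gripper(opening, newtons=None): opening from 0.0 (shut) to 1.0 (fully open); newtons is the grip in N (None keeps the last); returns when the fingers have stopped.
- r.wait(seconds).
- r.inverse_kinematics(position, orientation): joint angles nearest the present ones, or None.
- r.observe(): the state.
- r.capture(name): name is "scene" or "side" or "wrist"; returns a dict with "img" (384x512x3 uint8, blue, green, red), "camera_matrix" (3x3 intrinsics, pixels), "origin" and "orientation" of the camera in the world; the wrist camera has in their place "tool_from_camera" (4x4, takes a point from camera to tool coordinates, whose origin is the TCP and whose axes are the flange's). Camera axes: x right, y up, looking along -z (the intrinsics and any distortion apply to the point x, -y, -z); pixel columns grow to the right and rows downward; lengths in m; the calibration is good to about 2 mm. A picture is of the moment at which its call begins: read the wrist's pose just before it. There is no depth.
A pose or a line that the arm cannot do raises r.PlanningError and nothing moves.
- r.hand_in(): hands the job in; it is judged then, once.
The state is a dict: "time_s": time; "joint_pos": joint angles; "qd": joint speeds; "joint_torque": joint torques, N m; "tcp_pos": TCP position; "tcp_rot": TCP orientation; "ft_force": force on the tool from outside, world axes, zero at the start; "torque": the same for the moment, N m; "grip_width": opening from 0.0 (shut) to 1.0 (fully open); "grasp_force": force on a finger pad.
Only numpy, scipy, OpenCV 4.12 (cv2) and the standard library are available. Lean on these libraries where they do the work, as an engineer would, in place of code of your own. Each camera call takes 0.05 s, during which the arm holds its last target. There are 200 camera calls.

## Working session

There is one attempt and no reset: what is moved stays moved. The work goes in short steps, each a Python script; the robot and the scene stay as the last script left them, time stands still between calls to the robot, and variables do not carry over. Pictures are saved under pics/ and viewed, at most 10 in all, crops included, and the job is handed in when it is done.

```bash
mkdir -p pics; ls; python3 - <<'E'
from rig import r
import cv2,numpy as np
for n in("scene","side"):
    c=r.capture(n); cv2.imwrite(f"pics/{n}0.png",c["img"]); np.savez(n,**c)
    print(n,c["camera_matrix"].tolist(),c["origin"],np.array(c["orientation"]).tolist(),[k for k in c])
a=cv2.imread("pics/scene0.png");b=cv2.imread("pics/side0.png")
cv2.imwrite("pics/scene0b.png",cv2.resize(a,(800,600)))
o=r.observe();print(o)
E
```

```text
pics
scene [[357.7470877700971, 0.0, 251.95123883696965], [0.0, 357.7470877700971, 186.39265119877717], [0.0, 0.0, 1.0]] [ 0.04091951 -0.15569566  0.7534743 ] [[0.590635987212614, 0.6025355657220535, -0.5367494971114417], [-0.8066770959369408, 0.4239641395629909, -0.41173592417392546], [-0.02052299929650828, 0.6761695796208358, 0.7364601184689215]] ['img', 'camera_matrix', 'origin', 'orientation']
side [[405.6844744153447, 0.0, 253.14285913375795], [0.0, 405.6844744153447, 190.0343727564036], [0.0, 0.0, 1.0]] [ 0.26360182 -0.61342169  0.80937016] [[0.9656920536014587, 0.1533905438183168, -0.20954760480167403], [-0.2587703211664333, 0.6362305835562155, -0.726807103316374], [0.021835258057062146, 0.7560965451679027, 0.6540957390862159]] ['img', 'camera_matrix', 'origin', 'orientation']
{'time_s': 0.1, 'joint_pos': array([-52.24164927,  28.75032643, -24.45463885,  88.88565292,
        12.65122784,  65.22058185, -12.04831569]), 'qd': array([ 0.02634577, -0.10247393, -0.10478376, -0.16421634,  0.04335603,
        0.02006983,  0.02720145]), 'joint_torque': array([-1.10153033e-02, -5.70814419e+01, -5.83842605e+00, -2.81742883e+01,
        1.05147596e-02,  5.67791300e-03, -1.03066867e-06]), 'tcp_pos': array([0.25041788, 0.59918707, 0.25534166]), 'tcp_rot': array([[-9.22713997e-01,  3.85484515e-01, -7.53370548e-04],
       [ 3.85485246e-01,  9.22712551e-01, -1.63488743e-03],
       [ 6.49206747e-05, -1.79894674e-03, -9.99998380e-01]]), 'ft_force': array([-0.04636215, -0.38277409,  0.27395292]), 'torque': array([-0.03986566, -0.05544952,  0.02604223]), 'grasp_force': 0.0, 'grip_width': 1.0018529314326878}
```

View pics/scene0b.png

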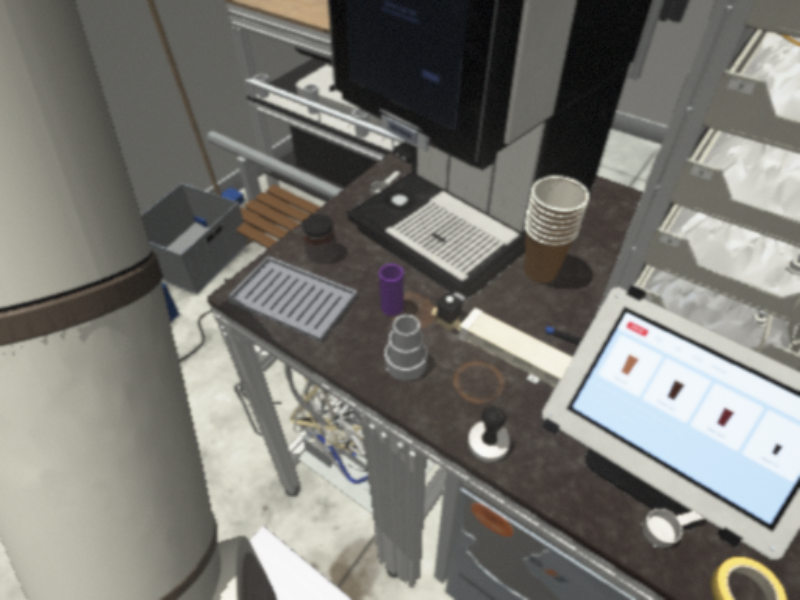

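View pics/side0.png

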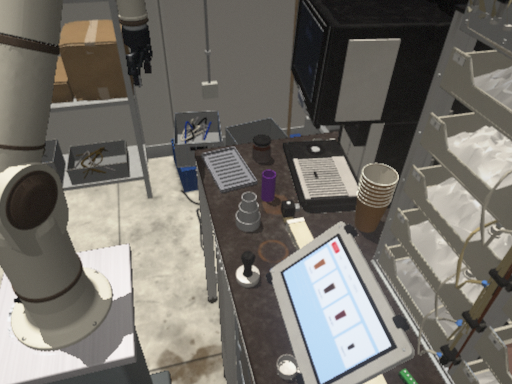

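The nested steel set is at (405,345) in the enlarged scene and (248,212) in the side view. It could be confused with the purple tall cup at (391,290)/(268,185) or the paper cup stack at (555,225)/(372,195). I choose the grey nested set and check it in a close crop.

```bash
python3 - <<'E'
import cv2,numpy as np
a=cv2.imread("pics/scene0.png")[150:250,140:300];b=cv2.imread("pics/side0.png")[130:250,190:310]
A=cv2.resize(a,None,fx=5,fy=5,interpolation=2)[:, :]
B=cv2.resize(b,None,fx=4,fy=4,interpolation=2)
A=cv2.resize(a,(480,300),interpolation=2)
A=cv2.resize(a[:, :],(800,500),interpolation=2)
cv2.imwrite("pics/cA.png",A)
cv2.imwrite("pics/cB.png",cv2.resize(b,(600,600),interpolation=2))
E
```

```text
(no output)
```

View pics/cA.png

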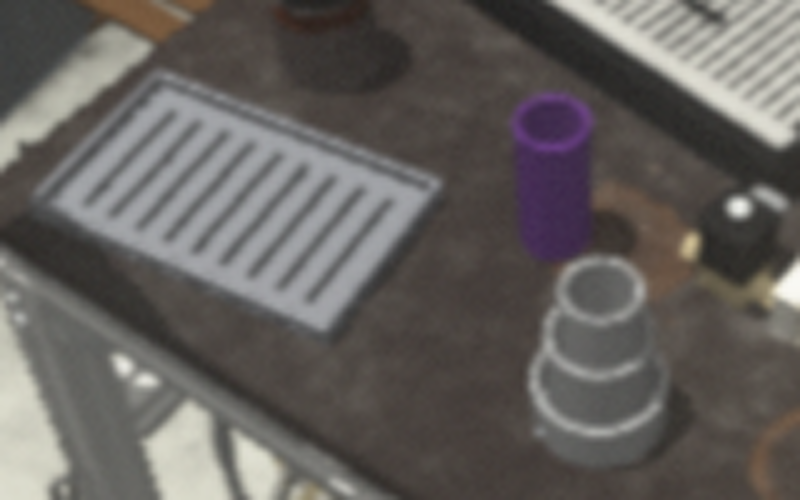

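View pics/cB.png

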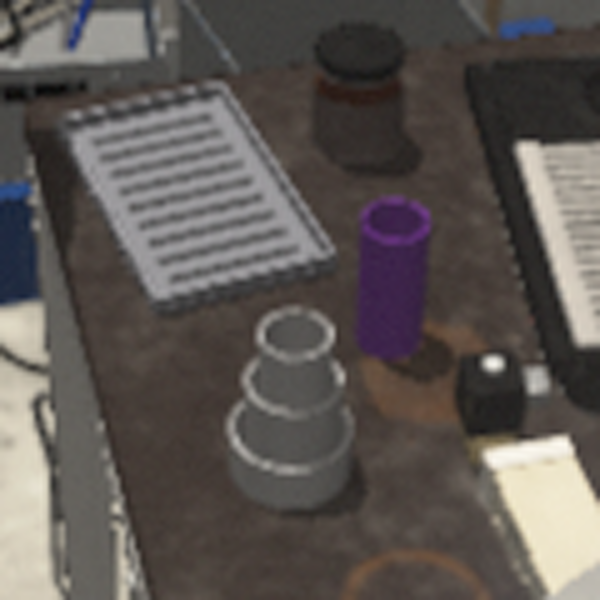

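Crop A (5x, offset 140,150): the grey tall rim is centred at (601,290), and the purple look-alike stands behind it at (553,122). The tray's rim corners are at (165,72), (440,182), (330,335) and (38,205). In crop B the tall rim is at (296,335).

```bash
cat > h.py <<'E'
import numpy as np
def ray(c,px,z):
    K=c["camera_matrix"];u=np.linalg.solve(K,[px[0],px[1],1.]);d=c["orientation"]@(u*[1,-1,-1])
    return c["origin"]+d*(z-c["origin"][2])/d[2]
def R(deg):  # tool down, y axis (closing line) at angle deg in world
    a=np.radians(deg);y=np.array([np.cos(a),np.sin(a),0]);z=np.array([0,0,-1.]);return np.column_stack([np.cross(y,z),y,z])
E
python3 - <<'E'
import numpy as np; from h import *
s=np.load("scene.npz");d=np.load("side.npz")
A=lambda p,z:ray(s,(140+(p[0]-2)/5,150+(p[1]-2)/5),z).round(4)
B=lambda p,z:ray(d,(190+(p[0]-2)/5,130+(p[1]-2)/5),z).round(4)
for n,a,b,z in [("tall",(601,290),(296,335),.1),("mid",(599,333),(294,382),.066),("wide",(598,380),(291,428),.032),("purple",(553,122),(395,221),.096),("valve",(740,215),(492,385),.064),
 ("t1",(165,72),(222,85),.014),("t2",(440,182),(333,262),.014),("t3",(330,335),(160,308),.014),("t4",(38,205),(68,120),.014)]:
    print(n,A(a,z)[:2],B(b,z)[:2])
print("jar",B((358,50),.078),"tamper",ray(s,(491*.64,412*.64),.089),ray(d,(248,258),.089))
E
```

```text
tall [0.4732 0.1546] [0.473 0.152]
mid [0.4733 0.156 ] [0.4725 0.1524]
wide [0.4703 0.1547] [0.4712 0.1523]
purple [0.5525 0.2412] [0.5527 0.2367]
valve [0.5787 0.1421] [0.576 0.127]
t1 [0.5165 0.5062] [0.5135 0.5047]
t2 [0.5416 0.3147] [0.5373 0.3046]
t3 [0.4237 0.2935] [0.4256 0.2873]
t4 [0.3982 0.4882] [0.4047 0.4884]
jar [0.5874 0.433  0.078 ] tamper [ 0.42291841 -0.02095096  0.089     ] [ 0.42187839 -0.03835897  0.089     ]
```

```bash
cat >> h.py <<'E'
def wray(c,o,px,z):
    K=c["camera_matrix"];u=np.linalg.solve(K,[px[0],px[1],1.])*[1,-1,-1]
    T=np.array(c["tool_from_camera"]);Rw=np.array(o["tcp_rot"]);p0=o["tcp_pos"]+Rw@T[:3,3];d=Rw@T[:3,:3]@u
    return p0+d*(z-p0[2])/d[2]
def wproj(c,o,P):
    T=np.array(c["tool_from_camera"]);Rw=np.array(o["tcp_rot"])
    p=T[:3,:3].T@(Rw.T@(np.asarray(P)-o["tcp_pos"])-T[:3,3]);q=c["camera_matrix"]@(p*[1,-1,-1]);return q[:2]/q[2]
E
python3 - <<'E'
from rig import r
import cv2,numpy as np
from h import *
for a in (105,-75): print(a,r.inverse_kinematics([.473,.153,.24],R(a)),r.inverse_kinematics([.473,.153,.06],R(a)))
for a in (7,187): print(a,r.inverse_kinematics([.464,.443,.09],R(a)))
r.move_pose([.473,.153,.26],R(105)); r.wait(.3)
o=r.observe();c=r.capture("wrist");np.savez("w1",**c,tcp_rot=o["tcp_rot"],tcp_pos=o["tcp_pos"])
print(o["time_s"],o["joint_pos"],o["tcp_pos"],np.array(c["tool_from_camera"]).round(3).tolist())
im=c["img"].copy()
for z,rr in((.1,.02),(.066,.027),(.032,.034)):
    for t in np.linspace(0,6.28,40):
        q=wproj(c,o,[.473+rr*np.cos(t),.153+rr*np.sin(t),z]);cv2.circle(im,tuple(int(v) for v in q.round()),0,(0,0,255),-1)
cv2.imwrite("pics/w1.png",im)
E
```

```text
105 [ -2.53638344  13.50785327 -21.13914979 111.48786334   5.83030243
  56.02096241  78.59324383] [ -3.75506871  30.2535683  -20.84296494 118.11160187  18.36357532
  34.68159667  67.77232762]
-75 [-28.63160453  12.33484562   8.67274988 112.34303171  -2.24064331
  55.47938094 -93.88589816] [-27.55289168  28.8191223    7.87061038 118.92343874  -7.0217924
  32.68162596 -89.72826775]
7 [-40.09606083  37.06730855  -8.21589451  97.06089036   6.83571365
  46.35985403 -44.39733379]
187 [-16.52773196  44.46447975 -42.52674634  96.17454936  35.90213068
  53.84404796 114.13623646]
2.2167 [ -2.65871342  12.11998035 -20.88986364 110.25589982   5.0292158
  58.50352017  79.29801489] [0.47289185 0.15353153 0.25994377] [[0.001, 0.945, 0.326, 0.085], [1.0, -0.001, -0.0, 0.001], [0.0, 0.326, -0.945, -0.118], [0.0, 0.0, 0.0, 1.0]]
```

View pics/w1.png

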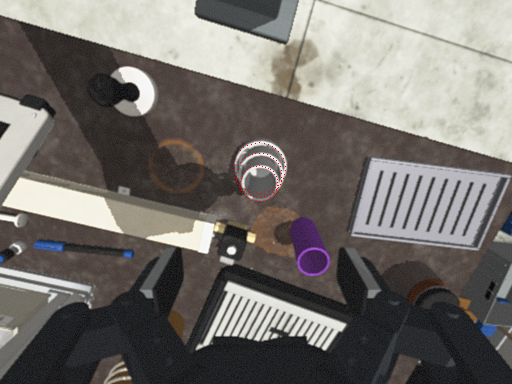

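The wrist view shows the steel set at (261,165) with the projected rims lying on it, and the purple cup off at (313,260). The tray corners are at about (370,157), (509,177), (478,250) and (351,235). I'll zoom in to refine the position.

```bash
python3 - <<'E'
import cv2,numpy as np
from h import *
w=dict(np.load("w1.npz"))
cv2.imwrite("pics/w1c.png",cv2.resize(cv2.imread("pics/w1.png")[130:210,220:300],(600,600),interpolation=cv2.INTER_NEAREST))
P=[wray(w,w,p,.014)[:2] for p in((370,157),(509,177),(478,250),(351,235))]
print(np.round(P,4),np.mean(P,0))
print("purple",wray(w,w,(313,261),.092),"jar",wray(w,w,(435,290),.078))
E
```

```text
[[0.4226 0.2955]
 [0.3984 0.4929]
 [0.5134 0.5107]
 [0.5399 0.3139]] [0.46855721 0.40325374]
purple [0.55316626 0.24316131 0.092     ] jar [0.56121222 0.41993601 0.078     ]
```

View pics/w1c.png

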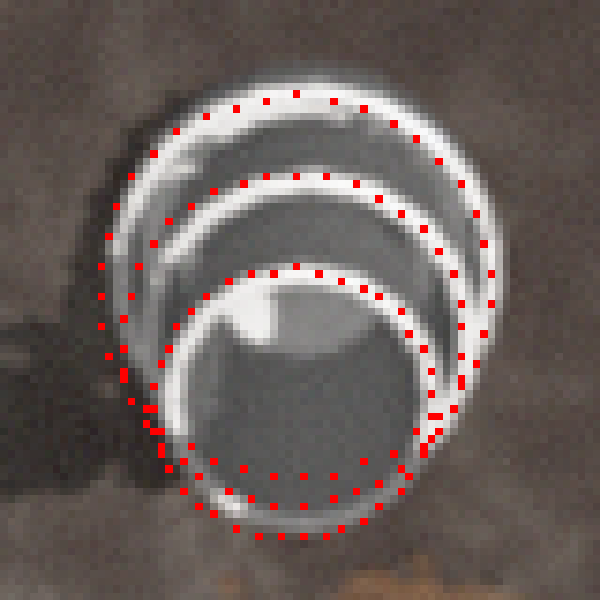

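```bash
python3 - <<'E'
from rig import r
import cv2,numpy as np
from h import *
x,y=.4732,.1537
r.servo_line([x,y,.14],R(105),max_speed=.1)
print(r.servo_line([x,y,.097],max_speed=.05,force_limit=8))
r.move_gripper(.7,30); r.move_gripper(0.0,30); r.wait(.3)
o=r.observe();print(o["grip_width"],o["grasp_force"],o["ft_force"],o["tcp_pos"])
print(r.servo_line([x,y,.125],max_speed=.03,force_limit=8))
r.servo_line([x,y,.25],max_speed=.1); r.wait(.2)
o=r.observe();print(o["time_s"],o["grip_width"],o["grasp_force"],o["ft_force"],o["tcp_pos"])
c=r.capture("wrist");s=r.capture("side")
a=np.hstack([cv2.resize(c["img"],(400,300)),cv2.resize(s["img"][60:252,180:436],(400,300))]);cv2.imwrite("pics/lift1.png",a)
E
```

```text
False
0.4521342386165641 30.552744765300304 [-0.14776457  0.52755221  3.53864187] [0.47342973 0.1538242  0.0971858 ]
False
8.3083 0.44967631426756605 30.26823990046978 [ 0.75136753  0.83561304 -0.44665016] [0.4729221  0.15363098 0.24948295]
```

View pics/lift1.png

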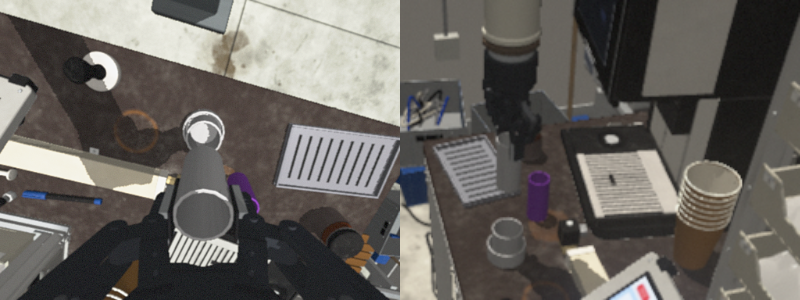

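The left half shows the tall cup upright in the fingers, with the middle cup left in the wide cup. Now I place it.

```bash
python3 - <<'E'
from rig import r
import cv2,numpy as np
from h import *
C=np.array([.469,.401]);a=np.radians(7.4);X=np.array([np.cos(a),np.sin(a)]);Y=np.array([-X[1],X[0]])
p=C-.008*X+.05*Y; print(p)
r.servo_line([*p,.25],max_speed=.15)
r.servo_line([*p,.105],max_speed=.1); r.wait(.2)
print(r.servo_line([*p,.091],max_speed=.015,force_limit=4)); 
o=r.observe();print(o["tcp_pos"],o["ft_force"])
r.move_gripper(.75); r.wait(.3)
o=r.observe();print(o["tcp_pos"],o["grip_width"])
r.servo_line([*p,.13],max_speed=.06); r.servo_line([*p,.25],max_speed=.15)
q=[.4732,.1537]
r.servo_line([*q,.25],max_speed=.2); r.move_gripper(1.0); r.wait(.3)
o=r.observe();print(o["time_s"])
c=r.capture("wrist");np.savez("w2",**c,tcp_rot=o["tcp_rot"],tcp_pos=o["tcp_pos"])
im=c["img"].copy()
for (cx,cy),z,rr in((q,.066,.027),(q,.032,.034),(p,.096,.02)):
    for t in np.linspace(0,6.28,40):
        u=wproj(c,o,[cx+rr*np.cos(t),cy+rr*np.sin(t),z]);cv2.circle(im,tuple(int(v) for v in u.round()),0,(0,0,255),-1)
cv2.imwrite("pics/w2.png",cv2.resize(im[100:270,220:500],(784,476),interpolation=cv2.INTER_NEAREST))
E
```

```text
[0.45462685 0.44955319]
True
[0.45451772 0.44945895 0.09324499] [-0.40997146 -0.07939692  3.49579784]
[0.45398715 0.44877241 0.09225844] 0.7479728364929288
17.75
```

View pics/w2.png

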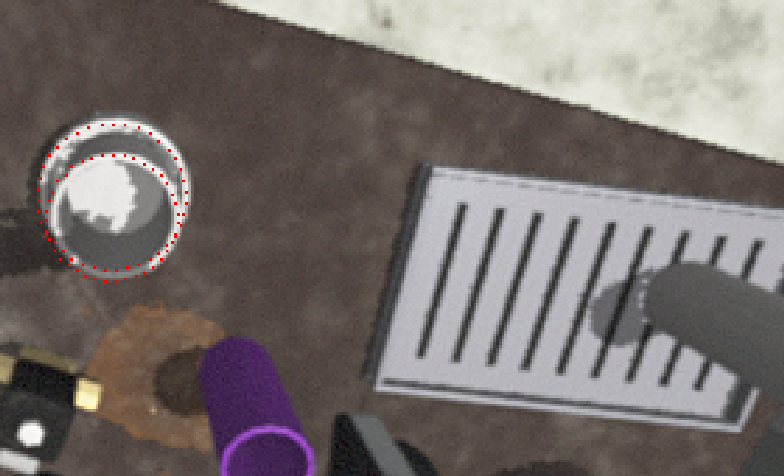

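The tall cup stands on the tray, and the middle cup is still centred in the wide one at (110,215) in the crop. Next is the middle cup.

```bash
python3 - <<'E'
from rig import r
import cv2,numpy as np
from h import *
C=np.array([.469,.401]);a=np.radians(7.4);X=np.array([np.cos(a),np.sin(a)]);Y=np.array([-X[1],X[0]])
p=C-.008*X-.045*Y; q=[.4734,.1539]
r.servo_line([*q,.11],max_speed=.12)
print(r.servo_line([*q,.063],max_speed=.05,force_limit=8))
r.move_gripper(0.0,30); r.wait(.3)
o=r.observe();print(o["grip_width"],o["grasp_force"],o["ft_force"],o["tcp_pos"])
h=o["tcp_pos"][2]
print(r.servo_line([*q,.09],max_speed=.03,force_limit=8))
r.servo_line([*q,.22],max_speed=.1)
o=r.observe();print(o["grip_width"],o["grasp_force"],o["ft_force"])
assert o["grip_width"]>.5
r.servo_line([*p,.22],max_speed=.15)
r.servo_line([*p,.075],max_speed=.1); r.wait(.2)
print(r.servo_line([*p,.060],max_speed=.015,force_limit=4))
o=r.observe();print(h,o["tcp_pos"],o["ft_force"])
r.move_gripper(.85); r.wait(.3)
r.servo_line([*p,.1],max_speed=.06); r.servo_line([*p,.25],max_speed=.15)
r.servo_line([.44,.25,.3],max_speed=.2); r.wait(.3)
print(r.observe()["time_s"])
w=r.capture("wrist");s=r.capture("side");c=r.capture("scene")
cv2.imwrite("pics/end.png",np.hstack([cv2.resize(w["img"],(400,300)),cv2.resize(s["img"][100:250,180:380],(400,300))]))
E
```

```text
False
0.632331115411529 31.0112976282835 [-1.27270758 -0.50482869  5.04790186] [0.47367639 0.15393565 0.06358895]
False
0.6339144700864063 31.793295219540596 [-0.18511833  0.71781774 -1.94326597]
True
0.06358894539756313 [0.46670802 0.35530172 0.06365074] [-0.34512859 -0.49570464  5.35879176]
31.025
```

View pics/end.png

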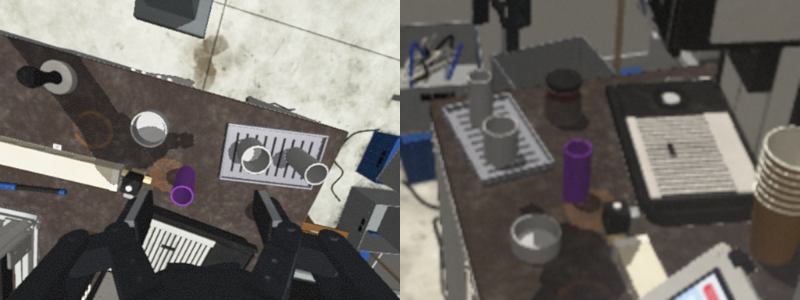

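Both cups stand upright on the tray, middle at (255,158) and tall at (316,173) in the left half. The wide cup is in place at (149,128), and the tamper, valve and jar look undisturbed.

```bash
python3 -c "
from rig import r
print(r.hand_in())"
```

```text
the job is handed in; nothing more can be done
None
```

I handed the job in at about 31 s: the tall cup, then the middle cup, were set upright and released on the drying tray, and the last pictures show the wide cup still in place and the bystanders undisturbed; no verdict came back.

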